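# Lay out the pumpkin and candle centrepiece

### The arm

A 6-joint arm with a two-finger parallel gripper is mounted at the origin on a cart in front of the work surface, level with it; the furniture and walls round the work are solid. World frame = base frame: x ahead of the robot, y to its left, z up, the work surface at z = 0. Lengths are in m, angles in rad, forces in N, time in s.
With the tool pointing down it reaches from about 0.35 to 1 m from the base axis. Payload 7.1 kg.
Tool frame: the origin (TCP) lies on the centre line of the jaws, within the pads' length; the fingertips stand 8 mm ahead of it and the grasp point (between the pads) lies 11 mm behind it (ctrl.tip_reach is the distance from the TCP to the fingertips, in m); z points along the fingers, y is the line along which they close (so a half turn about z gives the same grasp; the last joint's range is limited). The gripper opens to 85 mm and grips with 20 to 120 N. Pads are 22 mm wide; open, the fingers measure 114 mm over their backs; the gripper's body (76 mm by 85 mm) begins 54 mm behind the grasp point. The pads swing forward as they close: fully open they stand 13 mm farther back than shut.
Start: joints at [1.177, 0.423, 1.63, -0, 1.089, -0.019], TCP at [0.229, 0.582, 0.239] pointing down, gripper open.
Joint ranges: [-3, 3], [-0.9, 2.11], [0.09, 2.58], [-1.31, 4.45], [0.11, 2.69], [-2.54, 2.54]. Speed limits (rad/s): [2.39, 2.39, 3.01, 3.14, 3.14, 3.14].

### API

Orientations are given as a rotation vector (axis times angle).
In Python, from cell import ctrl gives the robot as it stands. Calls block until the motion is done:
- ctrl.reach(position, orientation): joint-space move of the TCP to a pose.
- ctrl.move_l(position, rot=None, v=0.15, threshold=None): straight line of the TCP; rot=None keeps the orientation; v is the mean speed in m/s. With threshold (N) it stops when the force on the tool has changed by that much, and returns True; else False.
- ctrl.move_joints(angles): joint-space move.
- ctrl.ungrasp() and ctrl.gripper_close(): open the fingers fully, or close them until they stop; the grip force is fixed at half the most.
- ctrl.wait(seconds).
- ctrl.solve_ik(position, orientation): joint angles nearest the present ones, or None.
- ctrl.state(): the state.
- ctrl.snapshot(name): name is "scene" or "top" or "wrist"; returns a dict with "image" (420x560x3 uint8, blue, green, red), "camera_matrix" (3x3 intrinsics, pixels), "world_to_cam" (4x4, takes a point from world to camera coordinates). Camera axes: x right, y down, z forward; pixel columns grow to the right and rows downward; lengths in m; the calibration is good to about 2 mm. The wrist camera is an equidistant fisheye: a pixel r from the principal point sees the ray r / f radians off the axis. A picture is of the moment at which its call begins. There is no depth.
A pose or a line that the arm cannot do raises ctrl.MotionError and nothing moves.
- ctrl.finish_job(): hands the job in; it is judged then, once.
The state is a dict: "time": time; "joint_positions": joint angles; "qd": joint speeds; "joint_torque": joint torques, N m; "tcp_pos": TCP position; "eef_rot": TCP orientation; "force": force on the tool from outside, world axes, zero at the start; "torque": the same for the moment, N m; "finger_gap": opening from 0.0 (shut) to 1.0 (fully open); "gripper_force": force on a finger pad.
Only numpy, scipy, OpenCV 4.12 (cv2) and the standard library are available. Lean on these libraries where they do the work, as an engineer would, in place of code of your own. Each camera call takes 0.05 s, during which the arm holds its last target. There are 200 camera calls.

### The job

Lay out the autumn centrepiece at the back of the worktop. Stand the white pumpkin on the middle of whichever dark coaster is next to the orange cup and the dark red pumpkin on the middle of the other coaster, which is next to the timer; stand the wooden riser on the worktop halfway between the two coasters and the candle upright on the middle of the riser. Leave the cup and the timer where they are.

Things in the scene. Friction and masses are not known exactly. Their poses are not given: they have to be found in the camera images.
- white_pumpkin_mid (a point): white ornamental pumpkin with a short dark stem, loose, about 51 mm across, 49 mm high with its stem (ribbed body round and 47 mm wide to the fingers, up to 34 mm high); the point is on its upright axis (z), 20 mm above its foot
- red_pumpkin_mid (a point): dark red ornamental pumpkin with a short dark stem, loose, about 53 mm across, 51 mm high with its stem (ribbed body round and 49 mm wide to the fingers, up to 35 mm high); the point is on its upright axis (z), 20 mm above its foot
- candle_mid (a point): cream battery candle, an upright cylinder 38 mm in diameter, 49 mm high with its small plastic flame (shell 40 mm high), loose, standing in front of the robot with the pumpkins (a similar candle at the far left end of the worktop is not meant); the point is on its upright axis (z), 20 mm above its foot
- riser_mid (a point): turned riser of reddish-brown wood, a solid round block with a wide groove round its waist, 58 mm in diameter, 36 mm high, flat top, loose; the point is its centre, 18 mm above its foot, z its upright axis
- coaster_1: one of two identical round dark slate coasters lying fixed on the worktop, 90 mm in diameter, 6 mm thick; origin at the centre of its underside, on the worktop, z up, its y axis along the line through the two coasters; coaster_2 lies 280 mm from it in the direction of its -y axis
- coaster_2: the other dark slate coaster, the same in size and origin; its centre is 280 mm from that of coaster_1
- orange_cup: orange cup, 58 mm across, 87 mm with its handle, 56 mm high, standing loose beside the outer side of one of the coasters, its centre about 115 to 140 mm from that coaster's centre; origin at the centre of its underside (handle included); not to be moved
- timer: white round kitchen timer with a red dial, 72 mm across, 35 mm high, loose beside the outer side of the other coaster, its centre about 115 to 140 mm from that coaster's centre; origin at the centre of its underside; not to be moved
Not all that is in view belongs to the job. What is shaped like the coaster_1 but green is not meant.

How it is judged:
At the end, for the whole second after the job is handed in: White pumpkin upright on the coaster beside the cup, red one on the other (each centred to 13 mm); riser on the worktop within 15 mm, along and across, of halfway between the coasters; candle upright on the riser, centred to 12 mm; all at rest; cup and timer within 15 mm of their start (((horizontal distance between white_pumpkin_mid and coaster_1 below 0.013 m and z of white_pumpkin_mid in the frame of coaster_1 between 0.022 and 0.03 m and horizontal distance between red_pumpkin_mid and coaster_2 below 0.013 m and z of red_pumpkin_mid in the frame of coaster_2 between 0.022 and 0.03 m) or (horizontal distance between white_pumpkin_mid and coaster_2 below 0.013 m and z of white_pumpkin_mid in the frame of coaster_2 between 0.022 and 0.03 m and horizontal distance between red_pumpkin_mid and coaster_1 below 0.013 m and z of red_pumpkin_mid in the frame of coaster_1 between 0.022 and 0.03 m)) and horizontal distance between white_pumpkin_mid and orange_cup below 0.2 m and x of riser_mid in the frame of coaster_1 between -0.015 and 0.015 m and y of riser_mid in the frame of coaster_1 between -0.155 and -0.125 m and height (world z) of riser_mid below 0.022 m and horizontal distance between candle_mid and riser_mid below 0.012 m and height (world z) of candle_mid between 0.052 and 0.06 m and angle between each of white_pumpkin_mid, red_pumpkin_mid, candle_mid, riser_mid's own z axis and vertical below 0.12 rad and linear speed of each of white_pumpkin, red_pumpkin, candle, riser below 0.01 m/s and distance of each of orange_cup, timer from where it was at the start of the episode below 0.015 m); the robot touches nothing.
It fails at once if the cup was moved or knocked over (distance of orange_cup from where it was at the start of the episode above 0.02 m or angle between orange_cup's own z axis and vertical above 0.35 rad).
It fails at once if the timer was moved or knocked over (distance of timer from where it was at the start of the episode above 0.02 m or angle between timer's own z axis and vertical above 0.35 rad).
It also fails if it takes over 96 s, if anything falls off the work surface, if the arm or the gripper's body presses on something with over 40 N, if the wrist force passes 120 N, or if a joint passes its speed limit or range.

## Working session

There is one attempt and no reset: what is moved stays moved. The work goes in short steps, each a Python script; the robot and the scene stay as the last script left them, time stands still between calls to the robot, and variables do not carry over. Pictures are saved under pics/ and viewed, at most 14 in all, crops included, and the job is handed in when it is done.

```bash
mkdir -p pics; python3 - <<'E'
from cell import ctrl
import cv2,pickle
d={}
for n in("scene","top"):
    s=ctrl.snapshot(n);d[n]=s;cv2.imwrite(f"pics/{n}0.png",s["image"])
    print(n,s["camera_matrix"].tolist(),s["world_to_cam"].round(3).tolist())
pickle.dump(d,open("d0.pkl","wb"))
s=ctrl.state();print(s["time"],s["eef_rot"],ctrl.tip_reach)
E
```

```text
scene [[417.1377391189194, 0.0, 279.0077897032493], [0.0, 417.1377391189194, 212.49531986801463], [0.0, 0.0, 1.0]] [[0.793, -0.609, 0.016, -0.433], [-0.444, -0.594, -0.671, 0.279], [0.418, 0.525, -0.741, 0.945], [0.0, 0.0, 0.0, 1.0]]
top [[494.5566136989152, 0.0, 273.2798763328095], [0.0, 494.5566136989152, 212.84133742595557], [0.0, 0.0, 1.0]] [[-0.003, -1.0, -0.005, 0.025], [-0.992, 0.004, -0.126, 0.551], [0.126, 0.005, -0.992, 1.038], [0.0, 0.0, 0.0, 1.0]]
0.1 [-5.85167221e-01 -3.08630462e+00  2.17531576e-03] 0.008
```

View pics/scene0.png

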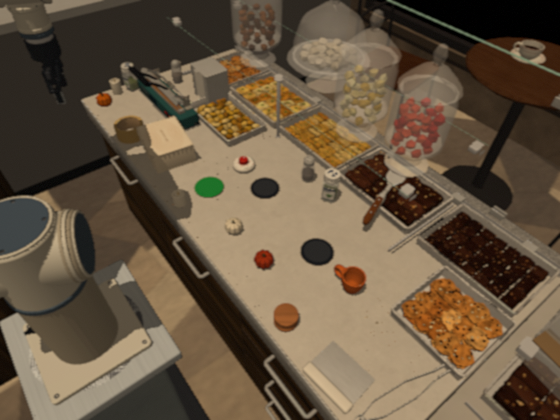

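View pics/top0.png

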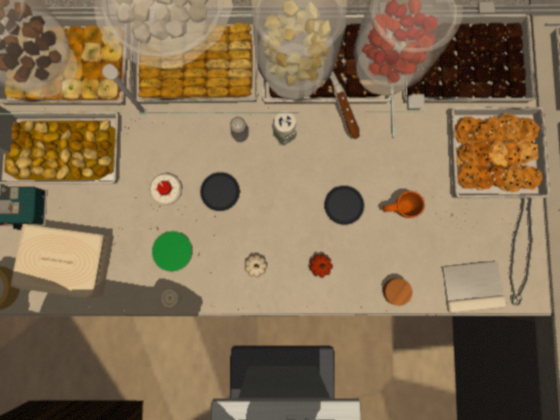

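```bash
cat > h.py <<'E'
import numpy as np,cv2,pickle
def ray(s,u,v):
    K=s["camera_matrix"];T=s["world_to_cam"];R=T[:3,:3]
    return -R.T@T[:3,3], R.T@np.linalg.solve(K,[u,v,1.])
def pos(s,u,v,z):
    c,d=ray(s,u,v);return (c+d*(z-c[2])/d[2])
def px(s,p):
    q=s["world_to_cam"][:3,:3]@np.array(p)+s["world_to_cam"][:3,3];q=s["camera_matrix"]@q;return q[:2]/q[2]
E
python3 - <<'E'
from h import *
d=pickle.load(open("d0.pkl","rb"))
t=d["top"]
for n,u,v,z in [("c1",220,191,.006),("c2",344,205,.006),("white",256,265,.03),("red",320,265,.03),("riser",398,292,.036),("cand?",170,297,.04),("cup",410,204,.05),("timer",166,188,.03),("edge",300,315,0)]:
    p=pos(t,u,v,z);print(n,p.round(3),px(d["scene"],p).round(0))
a=cv2.resize(t["image"][170:320,130:430],None,fx=2.6,fy=2.6,interpolation=2)
cv2.imwrite("pics/t1.png",a)
s=d["scene"]["image"][80:340,80:400];cv2.imwrite("pics/s1.png",cv2.resize(s,None,fx=2.3,fy=2.3,interpolation=2))
E
```

```text
c1 [0.604 0.143 0.006] [266. 187.]
c2 [ 0.571 -0.135  0.006] [317. 251.]
white [0.438 0.061 0.03 ] [234. 223.]
red [ 0.438 -0.077  0.03 ] [264. 256.]
riser [ 0.38  -0.241  0.036] [286. 313.]
cand? [0.371 0.242 0.04 ] [180. 193.]
cup [ 0.567 -0.27   0.05 ] [354. 277.]
timer [0.607 0.259 0.03 ] [244. 160.]
edge [ 0.33  -0.034  0.   ] [220. 272.]
```

View pics/t1.png

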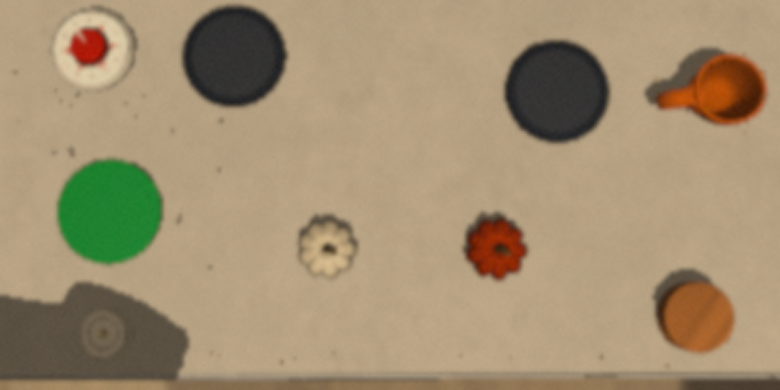

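View pics/s1.png

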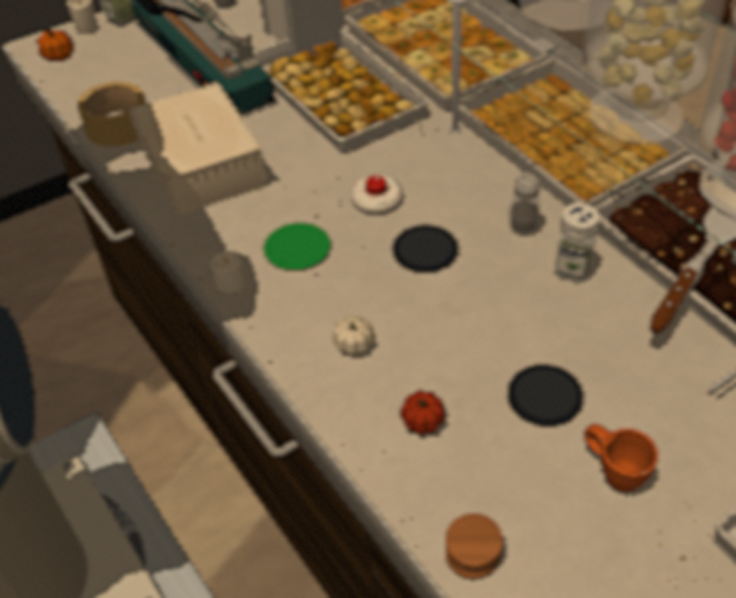

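Candidates in the top view:
- **Coasters:** the dark ones are at (220,191), next to the timer at (166,188), and (344,205), next to the cup at (410,204). The green disc at (172,250) is not meant.
- **White pumpkin:** (256,265).
- **Red pumpkin:** (320,265). The orange pumpkin at the far left (scene 104,99) is not meant.
- **Candle:** (170,297), in the arm's shadow. The other candle, at the far left end (scene ~(115,87)), is not meant.
- **Riser:** (398,292).

The close crops confirm these choices.

```bash
cat >> h.py <<'E'
from cell import ctrl
def rv(phi):
    th=np.pi/4+phi/2; return np.pi*np.array([np.cos(th),np.sin(th),0])
def phi(p): return np.arctan2(p[1],p[0])
def seg(s,mask,u,v,z):
    n,l,st,c=cv2.connectedComponentsWithStats(mask.astype(np.uint8))
    k=1+np.argmin(np.hypot(c[1:,0]-u,c[1:,1]-v)+1e3*(st[1:,4]<60))
    return pos(s,*c[k],z)[:2],c[k].round(1),st[k].tolist()
def masks(im):
    b,g,r=[im[...,i].astype(int) for i in range(3)]
    return dict(dark=(r<75)&(g<75)&(b<85), red=(r-g>60)&(r-b>60)&(g<70), wood=(r-b>55)&(r-g>30)&(g>=55), white=(r-b<48)&(r>165))
E
python3 - <<'E'
from h import *
d=pickle.load(open("d0.pkl","rb"));t=d["top"];im=t["image"]
for u,v in[(220,191),(256,270),(262,262),(320,270),(398,292),(300,240),(405,195)]:print((u,v),im[v,u])
m=masks(im)
for n,k,u,v,z in[("c1","dark",220,191,.006),("c2","dark",344,205,.006),("red","red",320,265,.022),("riser","wood",398,292,.036),("white","white",256,265,.022)]:
    print(n,*seg(t,m[k],u,v,z))
a=seg(t,m["dark"],220,191,.006)[0];b=seg(t,m["dark"],344,205,.006)[0];print(np.linalg.norm(a-b),(a+b)/2)
ctrl.reach([.40,-.20,.20],rv(phi([.38,-.24])))
ctrl.snapshot
w=ctrl.snapshot("wrist");cv2.imwrite("pics/w1.png",w["image"])
print(ctrl.state()["joint_positions"],ctrl.state()["time"],ctrl.state()["tcp_pos"])
E
```

```text
(220, 191) [49 49 51]
(256, 270) [142 186 213]
(262, 262) [115 151 174]
(320, 270) [  4  42 148]
(398, 292) [ 40  88 150]
(300, 240) [131 161 182]
(405, 195) [  9  53 122]
c1 [0.60390797 0.14357335] [219.6 191.1] [201, 173, 39, 37, 1133]
c2 [ 0.57245205 -0.13388841] [343.7 204.6] [325, 186, 39, 38, 1154]
red [ 0.43740948 -0.07887347] [320.6 265.3] [311, 255, 21, 22, 311]
riser [ 0.38056088 -0.24178831] [398.4 291.9] [384, 278, 29, 28, 630]
white [0.13951528 0.10275351] [235.9 408.7] [219, 402, 30, 18, 354]
0.2792391490445001 [0.58818001 0.00484247]
[-4.89137184e-01  2.20237195e-01  2.04188709e+00  7.43899789e-05
  8.79278261e-01  7.30235098e-02] 2.9667 [ 0.40038395 -0.19961672  0.20003946]
```

View pics/w1.png

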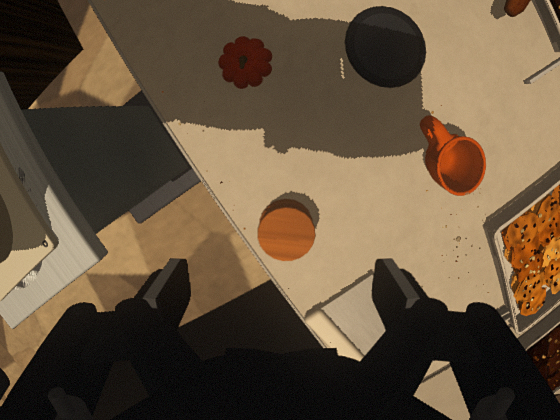

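The wrist view shows the riser at (287,232), the red pumpkin at (246,61) and the cup-side coaster at (386,47), which agrees with the top view. I'll grasp and place the riser now.

```bash
cat >> h.py <<'E'
def pick(p,h,zc=.14):
    r=rv(phi(p))
    ctrl.reach([p[0],p[1],zc],r)
    hit=ctrl.move_l([p[0],p[1],h],v=.1,threshold=8)
    ctrl.gripper_close(); s=ctrl.state()
    print("pick hit",hit,"z",s["tcp_pos"].round(4) if hasattr(s["tcp_pos"],'round') else s["tcp_pos"],"gap",s["finger_gap"],"F",s["gripper_force"])
    ctrl.move_l([p[0],p[1],zc],v=.15)
    print("lifted gap",ctrl.state()["finger_gap"])
def place(p,h,zc=.14,phi_=None):
    r=rv(phi(p) if phi_ is None else phi_)
    ctrl.reach([p[0],p[1],zc],r)
    ctrl.move_l([p[0],p[1],h+.02],v=.15)
    hit=ctrl.move_l([p[0],p[1],h-.002],v=.03,threshold=4)
    print("place hit",hit,ctrl.state()["tcp_pos"])
    ctrl.ungrasp()
    ctrl.move_l([p[0],p[1],zc],v=.15); print("t",ctrl.state()["time"])
E
python3 - <<'E'
from h import *
pick([.3806,-.2418],.012)
w=ctrl.snapshot("wrist");cv2.imwrite("pics/w2.png",w["image"])
place([.5882,.0048],.012)
E
```

```text
pick hit False z [ 0.3808 -0.242   0.0129] gap 0.650530752021043 F 60.72334617234446
lifted gap 0.6519088225080847
place hit True [0.58798577 0.00483933 0.01293356]
t 10.3667
```

View pics/w2.png

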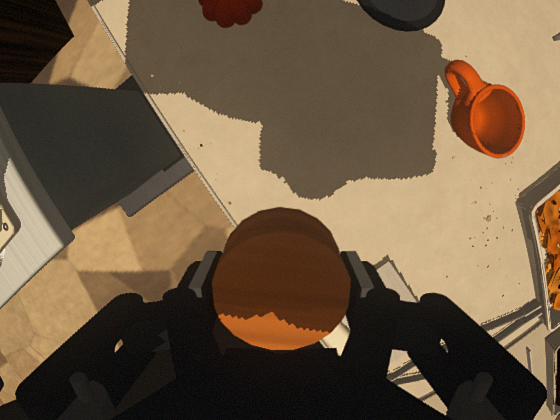

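The riser is held level and centred between the pads (circle centre ~(281,278)), and it has been placed. Next the pumpkins.

```bash
python3 - <<'E'
from h import *
d=pickle.load(open("d0.pkl","rb"))
w=pos(d["top"],256.2,264.7,.022)[:2]; print(w)
pick(w,.010)
place([.5725,-.1339],.016)
pick([.4374,-.0789],.010)
place([.6039,.1436],.016)
ctrl.reach([.34,.20,.25],rv(phi([.371,.242])))
t=ctrl.snapshot("top");cv2.imwrite("pics/t2.png",t["image"]);pickle.dump(t,open("t2.pkl","wb"))
w=ctrl.snapshot("wrist");cv2.imwrite("pics/w3.png",w["image"])
E
```

```text
[0.43917571 0.06061835]
pick hit False z [0.4394 0.0606 0.0109] gap 0.567273188265351 F 59.45979952812195
lifted gap 0.5635219487021531
place hit True [ 0.57232902 -0.13390253  0.01703109]
t 17.8
pick hit False z [ 0.4377 -0.079   0.0109] gap 0.5790870598992811 F 59.60874170064926
lifted gap 0.5752883447691325
place hit True [0.6036912  0.14362197 0.01704303]
t 25.3083
```

View pics/t2.png

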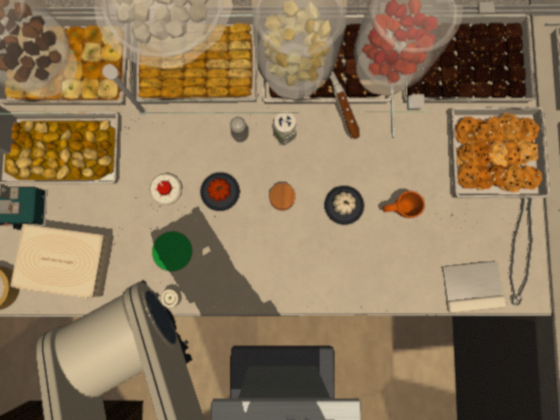

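View pics/w3.png

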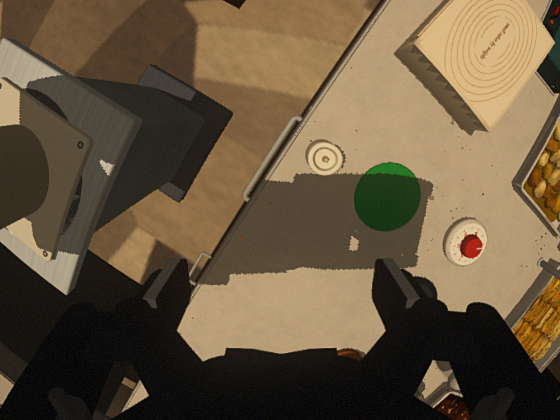

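Both pumpkins sit centred on their coasters, at (219,190) and (345,204), and the riser is at (282,196). The candle is now lit, at about (170.5,297).

```bash
python3 - <<'E'
from h import *
t=pickle.load(open("t2.pkl","rb"));im=t["image"]
m=masks(im)
R,c,st=seg(t,m["wood"],282,196,.036);print("riser",R,c,st)
sub=np.zeros(im.shape[:2],bool);sub[284:311,156:186]=True
mk=sub&(im[...,2]>195);C,c,st=seg(t,mk,170,297,.036);print("candle",C,c,st)
print("c from scene/top0",pos(t,169.6,297.7,.04)[:2])
if np.hypot(*(C-[.371,.242]))>.008: C=pos(t,170.3,297.4,.038)[:2]
if np.hypot(*(R-[.588,.005]))>.012: raise SystemExit
print("using",C)
pick(C,.014)
ctrl.reach([.50,.0,.2],rv(0));
w=ctrl.snapshot("wrist");cv2.imwrite("pics/w4.png",w["image"])
E
```

```text
riser [0.58705106 0.0040741 ] [282.  196.2] [269, 183, 27, 28, 599]
candle [0.37017185 0.24523984] [169.  297.5] [161, 290, 16, 17, 162]
c from scene/top0 [0.36988291 0.24310261]
using [0.37017185 0.24523984]
pick hit False z [0.3703 0.2453 0.0144] gap 0.42749978686293455 F 59.17647089227103
lifted gap 0.433039479294048
```

View pics/w4.png

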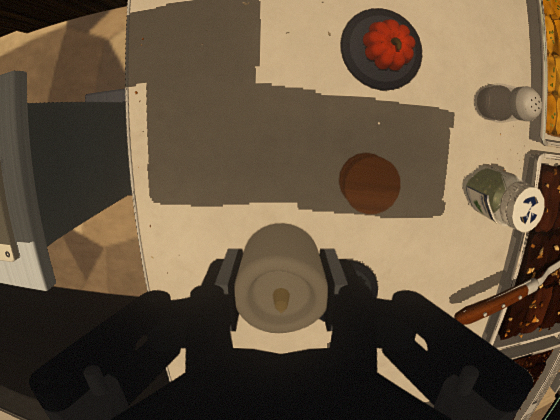

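The candle is held upright and centred between the pads at (281,275). The riser is at (370,184) and still upright.

```bash
python3 - <<'E'
from h import *
place([.5870,.0042],.050,zc=.18)
ctrl.reach([.35,.25,.3],rv(.6))
t=ctrl.snapshot("top");s=ctrl.snapshot("scene")
a=cv2.resize(t["image"][165:235,140:440],None,fx=2.6,fy=2.6,interpolation=2)
b=cv2.resize(s["image"][130:310,180:400],(780,400),interpolation=2)
cv2.imwrite("pics/f.png",np.vstack([a,b]));print(a.shape)
print("time",ctrl.state()["time"], "exp candle px",px(t,[.587,.0042,.04+.036]),"riser",seg(t,masks(t["image"])["wood"],282,196,.036))
E
```

```text
place hit True [0.58675508 0.00420768 0.05047789]
t 34.6667
(182, 780, 3)
time 36.125 exp candle px [282.17530229 193.1826092 ] riser (array([0.58045661, 0.00361013]), array([282.2, 199.2]), [269, 184, 27, 27, 299])
```

View pics/f.png

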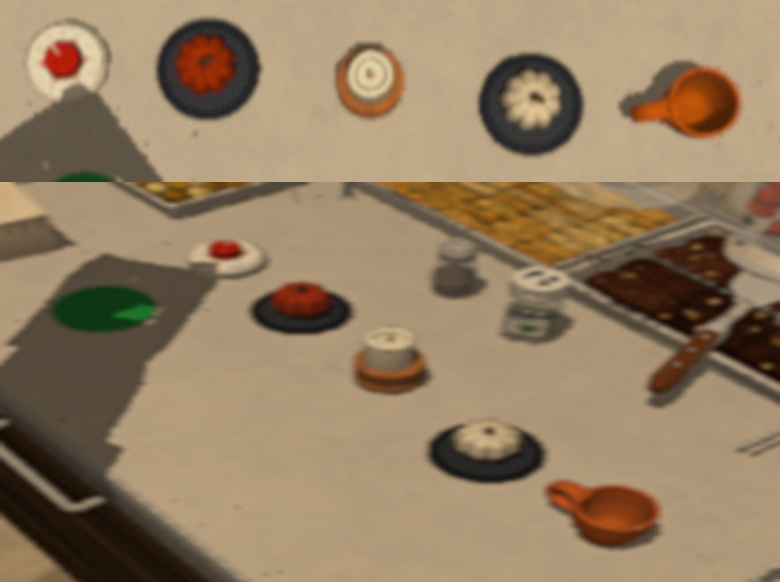

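The candle's top is at crop (371,73), i.e. pixel (282.7,193.1), against an expected (282.2,193.2). Both pumpkins are upright and centred, and the cup and timer haven't moved.

```bash
python3 -c "
from cell import ctrl
ctrl.wait(.5);print(ctrl.finish_job())"
```

```text
the job is handed in; nothing more can be done
None
```

The centrepiece is laid out and handed in after about 37 s of robot time: white pumpkin on the coaster by the cup, red pumpkin on the one by the timer, and the candle on the riser halfway between; the last pictures showed everything upright and centred, but no verdict was returned.

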